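# Load the sprung hook and pin the carriage

## Robot

A 6-joint arm with a two-finger parallel gripper is mounted at the origin on the work surface. World frame = base frame: x ahead of the robot, y to its left, z up, the work surface at z = 0. Lengths are in m, angles in rad, forces in N, time in s.
With the tool pointing down it reaches from about 0.25 to 0.85 m from the base axis. Payload 12.5 kg.
Tool frame: the origin (TCP) lies midway between the tips of the shut fingers; the grasp point (between the pads) lies 19 mm behind it; z points along the fingers, y is the line along which they close (so a half turn about z gives the same grasp; the last joint's range is limited). The gripper opens to 93 mm and grips with 3 to 60 N. Pads are 15 mm wide; open, the fingers measure 128 mm over their backs; the gripper's body (75 mm by 188 mm) begins 65 mm behind the grasp point.
Start: joints at [-1.293, 0.351, 1.652, -0, 1.139, -0.085], TCP at [0.195, -0.514, 0.219] pointing down, gripper open.
Joint ranges: [-2.75, 2.75], [-0.79, 2.1], [0.01, 2.65], [-1.57, 4.71], [0.07, 3.14], [-2.87, 2.87]. Speed limits (rad/s): [2.22, 2.22, 2.79, 3.14, 3.14, 3.14].

## Interface

Orientations are given as a 3x3 rotation matrix whose columns are the frame's x, y, z axes.
In Python, from bench import sensors, imaging, manip gives the robot as it stands.
- The arm moves only by the tool move_arm, never from a script. Its argument "motion" is a list of rows, each an object with "xyz": the shift along the tool's x, y, z in mm, a list of three; "rot": the turn, a rotation vector about the tool's x, y, z in degrees, a list of three; "hand": the finger opening in mm, from 0 to 93. In form: [{"xyz": [x, y, z], "rot": [ax, ay, az], "hand": hand}, ...]. A call has 1 to 8 rows; each row shifts and turns the commanded pose from where the row before left it, along the tool's axes as they then stand; what a row does not reach is not made up. A row lasts 1/8 s, in which the tool goes at most 62.5 mm and 10.7 degrees, less where a joint would pass 70% of its speed; a pose out of reach is approached as far as the arm can. A call with a gripper value outside its range is refused whole. The fingers move at their own pace and stop on an object; the grip force is fixed at half the most. Time passes only in rows, so rows that do not move let the fingers close. It gives the time, the measured TCP pose, the force, the opening and the grip force at its end, in the units of the state.
- sensors.get_obs(): the state, without advancing time (a new reading comes with each control period).
- imaging.get_image(name): name is "side" or "top"; returns (picture, depth): 420x560x3 uint8, red, green, blue; 420x560 float32, m along the optical axis (not along the pixel's ray), 0 where there is no reading.
- imaging.get_calibration(name): a dict with "fx", "fy", "cx", "cy" (pixels), "dist_coeffs" ([k1, k2, p1, p2, k3] as OpenCV has them; the pictures are not rectified), "world_to_cam" (4x4, takes a point from world to camera coordinates). Camera axes: x right, y down, z forward; pixel columns grow to the right and rows downward; lengths in m; the calibration is good to about 2 mm. A picture is of the moment at which its call begins. get_calibration takes no time and is no camera call.
- manip.job_done(): hands the job in; it is judged then, once.
The state is a dict: "t": time; "q": joint angles; "joint_velocities": joint speeds; "joint_efforts": joint torques, N m; "tcp_pos": TCP position; "orientation": TCP orientation; "wrist_force": force on the tool from outside, world axes, zero at the start; "wrist_torque": the same for the moment, N m; "opening": finger opening in m; "finger_force": force on a finger pad.
Only numpy, scipy, OpenCV 4.12 (cv2) and the standard library are available. Lean on these libraries where they do the work, as an engineer would, in place of code of your own. Each camera call takes 0.05 s, during which the arm holds its last target. There are 200 camera calls.

## Task

Hang the larger test weight by its eye on the test stand's sprung hook, lowering it gently, and let go so that the hook dips and settles. Then push the tapered lock pin from the hook side through the stand's fork and the carriage tongue until its collar is fully home against the fork, pulling the holes into line, and leave weight and pin in place. Leave the other things on the bench alone.

Things in the scene. Friction and masses are not known exactly. Their poses are not given: they have to be found in the camera images.
- stand: Fixed test stand: grey base plate 210 x 225 x 12 mm, two upright rods with a bridge on top (273 mm high) carrying an aluminium carriage with a hook in front, and at its -y side an upright steel fork. Origin: at table height, below the hook's seat. Its x axis points from the hook to the rods (away from the robot, yaw up to 0.2 rad), z up. The base spans x -30..180, y -165..60 mm; rods and carriage body lie at x 94..130, y -50..50 mm; nothing stands above the hook.
- hook_seat (a point): Top of the hook's seat, where the weight's eye bar is to rest; it moves down with the carriage. Unloaded it is 175 mm above the table. The hook is a round 12 mm steel bar along the stand's x axis, jutting from the carriage towards the robot; the seat is a 20 mm level stretch, then the bar's free end rises 20 mm within a further 18 mm towards the robot (its tip ends 34 mm before the seat point, its top 20 mm above the seat). Axes as the stand.
- carriage (a joint): How far the carriage (hook and tongue) has sunk, m: 0 unloaded, at most 0.045. It is sprung, 240 N/m with 0.5 N preload: the larger weight sinks it about 25 to 28 mm, bobbing about a second before it settles; at 0.031 its tongue's hole would line up with the fork's holes.
- lock_hole (a point): Centre of the fixed fork's 20 mm round hole at its robot-side (entry) face, 130 mm above the table, at stand x +90, y -110 mm. The hole runs along the stand's x axis through two fixed cheeks, each 12 mm thick and 50 mm wide, tops 25 mm above the hole; the far cheek's back face is 44 mm behind this point. The tongue moves between the cheeks. Axes as the stand.
- tongue_hole (a point): Centre of the 20 mm round hole in the carriage's tongue, at the tongue's robot-side face, 16 mm behind the lock hole's entry face; the tongue is 12 mm thick and goes down with the carriage. Unloaded it is 31 mm above the fork's hole, with the larger weight hanging still 2 to 6 mm above it; the pin's taper draws it down the rest. Axes as the stand.
- weight: The larger test weight, about 0.7 kg, loose, upright: dark round steel body 62 mm across and 35 mm high; on it a rectangular steel eye (opening 44 mm wide along its y, 60 mm high, passing through along its x, between 35 and 95 mm height; 8 mm side bars, round 10 mm top bar), and above the eye a square 16 x 16 mm grip tab from 105 to 155 mm height. Origin: centre of its underside, z up.
- weight_eye (a point): Middle of the underside of the eye's top bar, 95 mm above the weight's underside: this point comes to rest on the hook's seat.
- pin: Tapered steel lock pin, 0.15 kg, loose, lying level in its rest with the axis 45 mm above the table. Origin: on its axis, at the collar's front face; x points to the tip. From x 0 to 50 mm round, 18 mm thick; then tapering to 6 mm at the tip, x 85 mm. Collar 32 mm across from x -8 to 0. Behind it a square black handle 20 x 20 mm from x -8 to -85 mm, to be gripped near x -40.
- pin_rest: Fixed grey rest for the pin, base 140 x 60 x 8 mm, with saddles under the pin at x +30 (23 to 37) and x -79 (-85 to -73) mm, 45 mm high, 44 mm wide. Origin at table height below the pin's origin; x along the pin.
- small_weight: Bystander: the smaller test weight of the same form, body 46 mm across, 109 mm high in all; upright. Origin: centre of its underside. It and the larger one may stand in either's place.
- bottle: Bystander: clear bottle, 64 mm across, 170 mm high, upright. Origin: centre of its underside.
- wrench: Bystander: wrench lying flat between robot and stand. Origin: centre of its underside.
- carton: Bystander: small cardboard carton 110 x 90 x 75 mm. Origin: centre of its underside.

How it is judged:
On the way:
1. the larger weight hangs by its eye on the hook, let go, the hook dipped and settled (distance between weight_eye and hook_seat below 0.022 m and value of joint carriage above 0.02 m and angle between weight's own z axis and vertical below 0.2 rad and contact force between each of the arm, the fingers and weight below 0.05 N and linear speed of weight below 0.03 m/s and velocity of joint carriage between -0.01 and 0.01 m/s), for 0.4 s.
At the end, for the whole second after the job is handed in: The larger weight hangs upright (0.2 rad) by its eye on the hook (within 22 mm of the seat), released, still; the pin is through, collar within 6 mm of the fork, axis within 4 mm and 0.1 rad of its hole, still; carriage at 28 to 34 mm (all of step 1 and x of pin in the frame of lock_hole above -0.006 m and y of pin in the frame of lock_hole between -0.004 and 0.004 m and z of pin in the frame of lock_hole between -0.004 and 0.004 m and angle between the x axis of pin and the x axis of stand, either way round below 0.1 rad and value of joint carriage between 0.028 and 0.034 m and linear speed of pin below 0.02 m/s); the robot touches nothing.
It fails at once if the weight was dropped on the hook (carriage sinking faster than 0.5 m/s) (velocity of joint carriage above 0.5 m/s).
It fails at once if a bystander was moved by more than 40 mm or tipped (distance of any of small_weight, bottle, wrench, carton from where it was at the start of the episode above 0.04 m or angle between any of small_weight, bottle, carton's own z axis and vertical above 0.5 rad).
It also fails if it takes over 66 s, if anything falls off the work surface, if the arm or the gripper's body presses on something with over 40 N, if the wrist force passes 120 N, or if a joint passes its speed limit or range.

## Working session

There is one attempt and no reset: what is moved stays moved. The work goes in short steps, Python scripts to look and compute and a tool call to move; the robot and the scene stay as the last step left them, time stands still between calls to the robot, and variables do not carry over. Pictures are saved under pics/ and viewed, at most 10 in all, crops included, and the job is handed in when it is done.

Besides the shell and the picture viewer there is one more tool, called after "Emit:" as name(argument=value, ...), one argument or row to a line, values as JSON. move_arm: Moves the arm, as the interface text tells. Its arguments: {"type":"object","properties":{"motion":{"type":"array","items":{"type":"object","properties":{"xyz":{"type":"array","items":{"type":"number"}},"rot":{"type":"array","items":{"type":"number"}},"hand":{"type":"number"}}}}},"required":["motion"]}

```bash
mkdir -p pics
cat > h.py <<'E'
import numpy as np, cv2
from bench import sensors, imaging, manip
def cal(n):
    c=imaging.get_calibration(n); K=np.array([[c['fx'],0,c['cx']],[0,c['fy'],c['cy']],[0,0,1.]])
    return K,np.array(c['dist_coeffs'],float),np.array(c['world_to_cam'])
def cloud(n,d):
    K,D,T=cal(n); v,u=np.mgrid[0:420,0:560]
    p=cv2.undistortPoints(np.stack([u,v],-1).reshape(-1,1,2).astype(float),K,D).reshape(420,560,2)
    P=np.dstack([p*d[...,None],d]); W=(P-T[:3,3])@T[:3,:3]
    W[d<=0]=np.nan; return W
def ray(n,u,v,z):
    K,D,T=cal(n); p=cv2.undistortPoints(np.array([[[u,v]]],float),K,D)[0,0]
    o=-T[:3,:3].T@T[:3,3]; r=T[:3,:3].T@np.array([*p,1]); return o+r*(z-o[2])/r[2]
def proj(n,P):
    K,D,T=cal(n); return cv2.projectPoints(np.atleast_2d(np.array(P,float)),cv2.Rodrigues(T[:3,:3])[0],T[:3,3],K,D)[0][:,0]
E
python3 - <<'E'
from h import *
for n in('top','side'):
    im,d=imaging.get_image(n); np.savez(f'pics/{n}0',im=im,d=d); cv2.imwrite(f'pics/{n}0.png',im[...,::-1])
    K,D,T=cal(n); print(n,K[0,0],-T[:3,:3].T@T[:3,3],T[2,:3])
print(sensors.get_obs())
E
```

```text
top 394.54111683324726 [ 3.93561273e-01 -7.57209909e-04  9.42705765e-01] [ 0.1626921  -0.01769918 -0.98651813]
side 418.04391843493585 [0.11539621 0.56536904 0.92758335] [ 0.38666912 -0.51970055 -0.76183879]
{'t': 0.1, 'q': array([-1.29260742e+00,  3.51175192e-01,  1.65234908e+00,  2.10808649e-05,
        1.13913622e+00, -8.46122401e-02]), 'joint_velocities': array([ 0.00154253, -0.00123846, -0.00333414, -0.00025379, -0.00072252,
        0.00072154]), 'joint_efforts': array([ 1.15958705e-04, -4.98032749e+01, -2.85704648e+01,  7.00377650e-02,
        2.38810637e-02, -5.60135209e-05]), 'tcp_pos': array([ 0.19512764, -0.51388566,  0.21816338]), 'orientation': array([[ 9.34909530e-01,  3.54886032e-01, -2.74833026e-04],
       [ 3.54886121e-01, -9.34908967e-01,  1.03204283e-03],
       [ 1.09313723e-04, -1.06240110e-03, -9.99999430e-01]]), 'wrist_force': array([0.58872437, 0.8500032 , 0.07946993]), 'wrist_torque': array([-0.01833885,  0.02021005, -0.02000817]), 'finger_force': 0.0, 'opening': 0.09287893672404895}
```

View pics/top0.png

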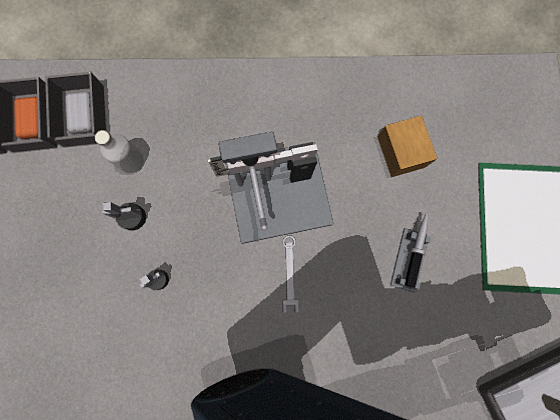

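View pics/side0.png

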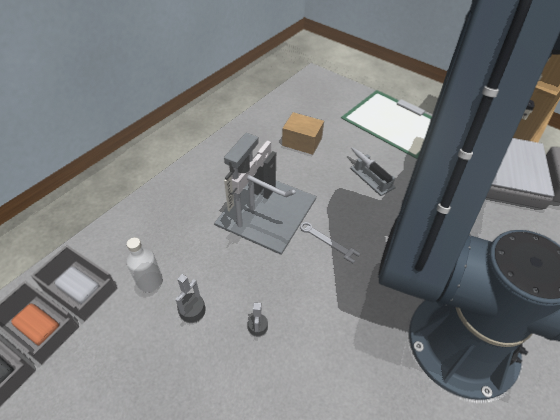

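The top view shows the stand with its hook tip at (264,228) and the fork near (303,165). The larger weight is at (130,215), the small one at (157,280), and the pin runs from its handle at (410,270) to its tip at (422,213). The side view confirms which weight is larger, at (188,300).

```bash
cat > m.py <<'E'
from h import *
C={}
for n in('top','side'):
    f=np.load(f'pics/{n}0.npz'); C[n]=(f['im'],cloud(n,f['d']))
def rect(p): 
    r=cv2.minAreaRect((p[:,:2]*1000).astype(np.float32)); return np.round(r[0],1),np.round(r[1],1),round(r[2],1)
def pts(n,u0,u1,v0,v1,z0,z1):
    W=C[n][1][v0:v1,u0:u1].reshape(-1,3); return W[(W[:,2]>z0)&(W[:,2]<z1)]
for n,box in(('top',(205,340,120,250)),('side',(205,325,130,255))):
    p=pts(n,*box,.006,.02); print(n,'base',len(p),rect(p),np.nanmedian(p[:,2]))
    for z0,z1 in((.135,.162),(.16,.2),(.2,.26),(.26,.29)):
        p=pts(n,*box,z0,z1); print(z0,len(p),rect(p) if len(p)>4 else '')
for n,box in(('top',(95,150,190,235)),('side',(165,215,265,325))):
    for z0,z1 in((.145,.165),(.1,.145),(.025,.04)):
        p=pts(n,*box,z0,z1); print(n,'weight',z0,len(p),rect(p),np.median(p,0))
for n,box in(('top',(385,440,200,295)),('side',(340,400,140,200))):
    for z0,z1 in((.036,.07),(.057,.07)):
        p=pts(n,*box,z0,z1)
        if len(p)>4: print(n,'pin',z0,len(p),rect(p),np.median(p,0))
for n,box in(('top',(130,180,255,300)),('side',(240,275,290,340))):
    p=pts(n,*box,.085,.12); print('small',rect(p))
E
python3 m.py
python3 - <<'E'
import cv2
a=cv2.imread('pics/top0.png')[110:300,90:450]; b=cv2.imread('pics/side0.png')[120:330,150:410]
a=cv2.resize(a,(796,420),interpolation=cv2.INTER_CUBIC);cv2.imwrite('pics/a.png',a)
E
```

```text
top base 5652 (array([611.6, -13.2]), array([289.2, 300. ]), 82.6) 0.01202672001311242
0.135 426 (array([630.2,  10.5]), array([ 45.2, 213.6]), 10.0)
0.16 1089 (array([562.8,  -5. ]), array([145.5, 212.4]), 13.4)
0.2 452 (array([612.4,  51.2]), array([ 20.1, 127.2]), 7.2)
0.26 1186 (array([623.7,  38.8]), array([ 36.6, 100.6]), 10.1)
side base 4052 (array([673.6, -88.2]), array([379.8, 489.2]), 34.9) 0.013082054173909927
0.135 289 (array([625.7,   6.6]), array([ 45.8, 216.4]), 11.0)
0.16 773 (array([602.6, -11.9]), array([164.9, 193. ]), 38.3)
0.2 503 (array([610.7,  48.8]), array([129.4,  34.4]), 86.6)
0.26 583 (array([621. ,  37.5]), array([ 37.7, 102.4]), 10.8)
top weight 0.145 82 (array([542. , 328.3]), array([16.7, 16.4]), 6.8) [0.54177012 0.32580356 0.1544518 ]
top weight 0.1 146 (array([540.9, 327.2]), array([16. , 58.7]), 13.0) [0.54078961 0.32039805 0.11039499]
top weight 0.025 436 (array([541. , 325.4]), array([55.7, 60.2]), 75.1) [0.53531483 0.32553385 0.03501694]
side weight 0.145 77 (array([539.4, 327.1]), array([17.8, 16.2]), 6.2) [0.53708373 0.32821224 0.15511204]
side weight 0.1 185 (array([537.9, 326.9]), array([15.7, 61.2]), 1.4) [0.5356104  0.33326063 0.10862766]
side weight 0.025 469 (array([536.4, 327.9]), array([56.6, 60. ]), 9.4) [0.53312182 0.3265463  0.03529185]
top pin 0.036 829 (array([ 447.9, -333.8]), array([ 44.2, 169.2]), 72.3) [ 0.43515917 -0.32712181  0.05288027]
top pin 0.057 69 (array([ 409. , -318.6]), array([22.1, 83.9]), 69.6) [ 0.43684209 -0.32587386  0.05787197]
side pin 0.036 444 (array([ 443.9, -334.4]), array([ 46. , 172.9]), 72.4) [ 0.42384808 -0.32340763  0.05227852]
side pin 0.057 83 (array([ 425. , -327.6]), array([ 23.8, 129.9]), 74.9) [ 0.41112923 -0.32382307  0.05839206]
small (array([394.7, 262.7]), array([16., 16.]), 34.0)
small (array([391.1, 262.5]), array([15.3, 15.9]), 37.6)
```

View pics/a.png

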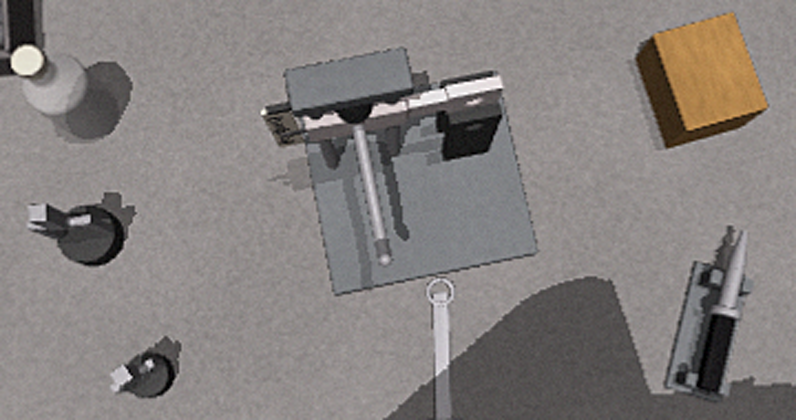

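```bash
cat >> m.py <<'E'
print('----')
fl=ray('top',242,243,.012)[:2]; fr=ray('top',333.3,224.3,.012)[:2]; print(fl,fr,np.linalg.norm(fl-fr))
y=(fl-fr)/np.linalg.norm(fl-fr); print('yaw plate',np.arctan2(-y[0],y[1]))
for n,box in(('top',(205,340,120,250)),('side',(205,325,130,255))):
    p=pts(n,*box,.155,.2); th=.18; x=np.array([np.cos(th),np.sin(th)]);yy=np.array([-x[1],x[0]])
    o=fl+.03*x-.06*yy
    for it in range(3):
        s=np.c_[(p[:,:2]-o)@x,(p[:,:2]-o)@yy]
        k=(s[:,0]<.075)&(s[:,0]>-.05)&(abs(s[:,1])<.02); h=p[k]
        l=cv2.fitLine(h[:,:2].astype(np.float32),cv2.DIST_HUBER,0,.01,.01).ravel(); 
        if l[0]<0:l[:2]*=-1
        th=np.arctan2(l[1],l[0]); x=l[:2];yy=np.array([-x[1],x[0]])
        o=o+yy*((l[2:]-o)@yy)
    sx=s[k][:,0]; print(n,'hook yaw',th,'o',o,'tip x',np.percentile(sx,[0,2,50]),'n',k.sum(),'zmax',h[:,2].max())
    fz=pts(n,*box,.145,.162); s=np.c_[(fz[:,:2]-o)@x,(fz[:,:2]-o)@yy]; k=(s[:,1]<-.08)&(s[:,0]>.06); print('fork top stand-frame',k.sum(),s[k].min(0),s[k].max(0))
    f=pts(n,*box,.2,.3); s=np.c_[(f[:,:2]-o)@x,(f[:,:2]-o)@yy]; f=s[f[:,2]>.262]; print('bridge',np.percentile(f,[1,99],axis=0))
    sx=(p[:,:2]-o)@x; k=(np.abs((p[:,:2]-o)@yy)<.006)
    for a in range(-45,60,8):
        m=k&(sx>a/1e3)&(sx<(a+8)/1e3); print(a,m.sum(), round(np.max(p[m,2])*1e3,1) if m.any() else '',end='; ')
    print()
for n,box in(('top',(385,440,200,295)),('side',(340,400,140,200))):
    im,W=C[n]; z=W[...,2]; v,u=np.mgrid[0:420,0:560]
    b=(u>=box[0])&(u<box[1])&(v>=box[2])&(v<box[3])
    dark=b&(im.max(-1)<45)&(z>.051)&(z<.06); p=W[dark]; print(n,'handle',len(p),rect(p))
    p=W[b&(z>.048)&(z<.064)]; l=cv2.fitLine(p[:,:2].astype(np.float32),cv2.DIST_HUBER,0,.01,.01).ravel(); s=(p[:,:2]-l[2:])@l[:2]; print('axis',np.degrees(np.arctan2(l[1],l[0])),l[2:]+l[:2]*s.min(),l[2:]+l[:2]*s.max())
    p=W[b&(z>.004)&(z<.012)]; print('restbase',rect(p))
E
python3 m.py | sed -n '/----/,$p'
```

```text
----
[0.47375353 0.06842112] [ 0.5136691  -0.14914233] 0.22119472711841298
yaw plate 0.18144843544349926
top hook yaw 0.18397164 o [0.51336918 0.0182086 ] tip x [-0.0299967  -0.02799577  0.02419114] n 309 zmax 0.19644920518738157
fork top stand-frame 308 [ 0.08990342 -0.13533193] [ 0.13516458 -0.08165137]
bridge [[ 0.09461044 -0.04890458]
 [ 0.12966439  0.0483114 ]]
-45 0 ; -37 3 194.2; -29 25 196.4; -21 22 193.5; -13 19 185.0; -5 24 177.4; 3 22 176.7; 11 25 177.7; 19 25 179.8; 27 24 179.5; 35 24 179.9; 43 24 180.8; 51 24 180.8; 59 25 183.5; 
side hook yaw 0.16842353 o [0.51315355 0.01980195] tip x [-0.03406035 -0.0323651   0.01810449] n 213 zmax 0.1976115321623357
fork top stand-frame 141 [ 0.08718237 -0.14027037] [ 0.13338662 -0.08383661]
bridge [[ 0.09024222 -0.050786  ]
 [ 0.12600859  0.04853187]]
-45 0 ; -37 11 197.6; -29 19 196.6; -21 16 188.4; -13 12 180.6; -5 14 177.6; 3 15 179.4; 11 16 179.5; 19 14 180.4; 27 17 183.1; 35 12 180.6; 43 15 182.4; 51 16 183.9; 59 12 184.2; 
top handle 280 (array([ 403.4, -318.4]), array([19. , 74.9]), 73.3)
axis -17.827866 [ 0.3676812  -0.30682986] [ 0.52874447 -0.35862804]
restbase (array([ 460.3, -332.6]), array([119.8, 217.9]), 85.3)
side handle 2 (array([ 373.3, -300.7]), array([11.1,  0. ]), 168.9)
axis -17.904642 [ 0.36241482 -0.30545655] [ 0.52517275 -0.3580405 ]
restbase (array([ 446.2, -365.4]), array([198.6, 287.6]), 32.4)
```

Emit:
move_arm(
  motion=[
    {"xyz": [15,-15,-20]},
    {"xyz": [26,-28,-20]},
    {"xyz": [30,-32,-20]},
    {"xyz": [30,-32,-20]},
    {"xyz": [30,-32,0]},
    {"xyz": [30,-32,0]},
    {"xyz": [30,-32,0]},
    {"xyz": [30,-32,0]},
  ],
)

```text
validation failed for argument at $.mo...
```

Emit:
move_arm(
  motion=[
    {"xyz": [30,-32,0]},
    {"xyz": [30,-32,0]},
    {"xyz": [30,-32,0]},
    {"xyz": [30,-32,0]},
    {"xyz": [30,-32,0],"rot": [0,0,3]},
    {"xyz": [30,-32,0],"rot": [0,0,3]},
    {"xyz": [30,-32,0],"rot": [0,0,3]},
    {"xyz": [30,-32,0],"rot": [0,0,3]},
  ],
)

```text
validation failed for argument at $.mo...
```

```bash
cat >> h.py <<'E'
from scipy.spatial.transform import Rotation as Ro
def goto(p,yaw,rotfirst=False):
    s=sensors.get_obs(); R=s['orientation']; a=np.radians(yaw)
    G=np.array([[np.cos(a),np.sin(a),0],[np.sin(a),-np.cos(a),0],[0,0,-1]])
    print('t',round(s['t'],2),'tcp',np.round(s['tcp_pos'],4),'yaw',round(np.degrees(np.arctan2(R[1,0],R[0,0])),1))
    print('tool xyz mm (before turn)',np.round(R.T@(np.array(p)-s['tcp_pos'])*1e3,1),'(after turn)',np.round(G.T@(np.array(p)-s['tcp_pos'])*1e3,1),'rot',np.round(np.degrees(Ro.from_matrix(R.T@G).as_rotvec()),1),'F',np.round(s['wrist_force'],1),'open',round(s['opening']*1e3,1),'ff',round(s['finger_force'],1))
E
python3 -c "
from h import *
goto([.5405,.3275,.116],6)"
```

```text
t 0.1 tcp [ 0.1951 -0.5139  0.2182] yaw 20.8
tool xyz mm (before turn) [ 621.5 -663.9  102.9] (after turn) [ 431.4 -800.7  102.2] rot [-0.1  0.  14.8] F [0.6 0.9 0.1] open 92.9 ff 0.0
```

All fields seem to be required in each row.

Emit:
move_arm(
  motion=[
    {"xyz": [15,-15,-20],"rot": [0,0,0],"hand": 93},
    {"xyz": [26,-28,-20],"rot": [0,0,0],"hand": 93},
    {"xyz": [30,-32,-20],"rot": [0,0,0],"hand": 93},
    {"xyz": [30,-32,-20],"rot": [0,0,0],"hand": 93},
    {"xyz": [30,-32,0],"rot": [0,0,0],"hand": 93},
    {"xyz": [30,-32,0],"rot": [0,0,0],"hand": 93},
    {"xyz": [30,-32,0],"rot": [0,0,0],"hand": 93},
    {"xyz": [30,-32,0],"rot": [0,0,0],"hand": 93},
  ],
)

```text
t: 1.1
tcp_pos: [0.3186, -0.2146, 0.2985]
orientation: [[0.935, 0.355, -0.0], [0.355, -0.935, 0.0], [-0.0, -0.0, -1.0]]
wrist_force: [0.5, 0.0, 0.5]
opening: 0.0928
finger_force: 0.0
```

Emit:
move_arm(
  motion=[
    {"xyz": [30,-32,0],"rot": [0,0,0],"hand": 93},
    {"xyz": [30,-32,0],"rot": [0,0,0],"hand": 93},
    {"xyz": [30,-32,0],"rot": [0,0,0],"hand": 93},
    {"xyz": [30,-32,0],"rot": [0,0,0],"hand": 93},
    {"xyz": [30,-32,0],"rot": [0,0,0],"hand": 93},
    {"xyz": [30,-32,0],"rot": [0,0,0],"hand": 93},
    {"xyz": [30,-32,0],"rot": [0,0,0],"hand": 93},
    {"xyz": [30,-32,0],"rot": [0,0,0],"hand": 93},
  ],
)

```text
t: 2.1
tcp_pos: [0.4522, 0.1099, 0.2985]
orientation: [[0.935, 0.355, -0.0], [0.355, -0.935, -0.0], [-0.0, 0.0, -1.0]]
wrist_force: [1.0, -0.2, -0.8]
opening: 0.0927
finger_force: 0.0
```

```bash
python3 -c "
from h import *
goto([.5405,.3275,.116],6)"
```

```text
t 2.1 tcp [0.4522 0.1099 0.2985] yaw 20.8
tool xyz mm (before turn) [ 159.9 -172.   182.4] (after turn) [ 110.6 -207.1  182.5] rot [ 0.   0.  14.8] F [ 1.  -0.2 -0.8] open 92.7 ff 0.0
```

Emit:
move_arm(
  motion=[
    {"xyz": [0,0,0],"rot": [0,0,7.4],"hand": 93},
    {"xyz": [0,0,0],"rot": [0,0,7.4],"hand": 93},
    {"xyz": [20,-37,0],"rot": [0,0,0],"hand": 93},
    {"xyz": [20,-37,0],"rot": [0,0,0],"hand": 93},
    {"xyz": [20,-37,0],"rot": [0,0,0],"hand": 93},
    {"xyz": [20,-37,0],"rot": [0,0,0],"hand": 93},
    {"xyz": [20,-37,0],"rot": [0,0,0],"hand": 93},
    {"xyz": [10.6,-22,0],"rot": [0,0,0],"hand": 93},
  ],
)

```text
t: 3.1
tcp_pos: [0.5405, 0.3275, 0.2978]
orientation: [[0.994, 0.105, -0.001], [0.105, -0.994, -0.0], [-0.001, 0.0, -1.0]]
wrist_force: [0.6, 0.9, -0.2]
opening: 0.093
finger_force: 0.0
```

Emit:
move_arm(
  motion=[
    {"xyz": [0,0,40],"rot": [0,0,0],"hand": 60},
    {"xyz": [0,0,40],"rot": [0,0,0],"hand": 60},
    {"xyz": [0,0,30],"rot": [0,0,0],"hand": 60},
    {"xyz": [0,0,0],"rot": [0,0,0],"hand": 60},
  ],
)

```text
t: 3.6
tcp_pos: [0.5393, 0.3253, 0.1864]
orientation: [[0.995, 0.104, -0.004], [0.104, -0.995, -0.002], [-0.004, 0.002, -1.0]]
wrist_force: [0.3, -0.1, 0.7]
opening: 0.061
finger_force: 0.0
```

```bash
python3 -c "
from h import *
goto([.5405,.3275,.116],6)
im,d=imaging.get_image('side'); cv2.imwrite('pics/s1.png',cv2.resize(im[200:350,100:300,::-1],(800,600)))"
```

```text
t 3.6 tcp [0.5393 0.3253 0.1864] yaw 6.0
tool xyz mm (before turn) [ 1.8 -2.2 70.4] (after turn) [ 1.5 -2.1 70.4] rot [ 0.1  0.3 -0. ] F [ 0.3 -0.1  0.7] open 61.0 ff 0.0
```

View pics/s1.png

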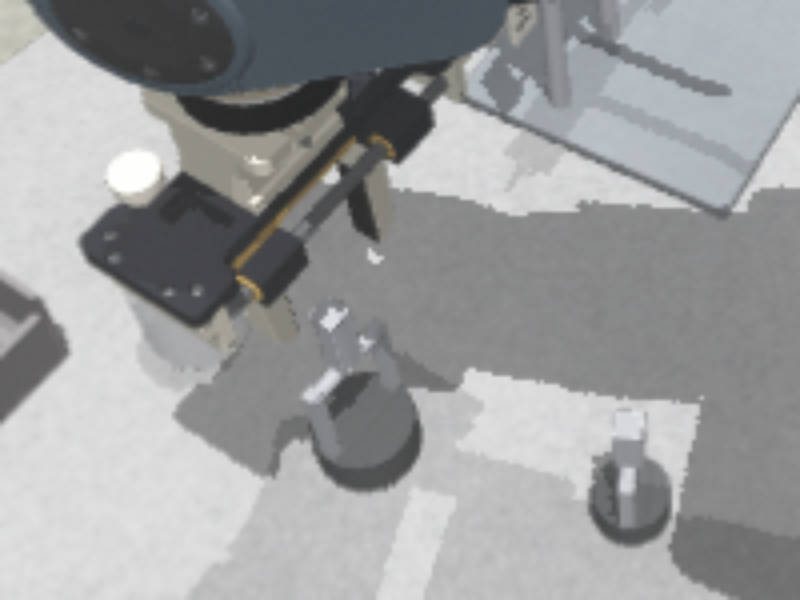

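The fingers straddle the tab, which is near (330,320) in the crop. The bottle cap stays below the gripper body, so I descend and grip.

Emit:
move_arm(
  motion=[
    {"xyz": [1.5,-2,20],"rot": [0,0,0],"hand": 60},
    {"xyz": [0,0,20],"rot": [0,0,0],"hand": 60},
    {"xyz": [0,0,20],"rot": [0,0,0],"hand": 60},
    {"xyz": [0,0,10],"rot": [0,0,0],"hand": 60},
    {"xyz": [0,0,0],"rot": [0,0,0],"hand": 8},
    {"xyz": [0,0,0],"rot": [0,0,0],"hand": 8},
    {"xyz": [0,0,0],"rot": [0,0,0],"hand": 8},
    {"xyz": [0,0,0],"rot": [0,0,0],"hand": 8},
  ],
)

```text
t: 4.65
tcp_pos: [0.5418, 0.3281, 0.1191]
orientation: [[0.995, 0.104, 0.001], [0.104, -0.995, 0.0], [0.001, -0.0, -1.0]]
wrist_force: [-0.5, 0.1, -0.7]
opening: 0.0241
finger_force: 0.0
```

Emit:
move_arm(
  motion=[
    {"xyz": [0,0,0],"rot": [0,0,0],"hand": 8},
    {"xyz": [0,0,0],"rot": [0,0,0],"hand": 8},
    {"xyz": [0,0,-10],"rot": [0,0,0],"hand": 8},
    {"xyz": [0,0,-20],"rot": [0,0,0],"hand": 8},
    {"xyz": [0,0,-30],"rot": [0,0,0],"hand": 8},
    {"xyz": [0,0,-30],"rot": [0,0,0],"hand": 8},
    {"xyz": [0,0,-30],"rot": [0,0,0],"hand": 8},
    {"xyz": [0,0,0],"rot": [0,0,0],"hand": 8},
  ],
)

```text
t: 5.65
tcp_pos: [0.5423, 0.3283, 0.2405]
orientation: [[0.995, 0.104, 0.003], [0.104, -0.995, 0.002], [0.003, -0.001, -1.0]]
wrist_force: [-0.1, 0.6, -6.4]
opening: 0.016
finger_force: 30.0
```

```bash
python3 -c "
from h import *
goto([.4296,.004,.2295],10.3)"
```

```text
t 5.65 tcp [0.5423 0.3283 0.2405] yaw 6.0
tool xyz mm (before turn) [-145.9  310.8   10.2] (after turn) [-168.9  298.9   11. ] rot [-0.1 -0.2 -4.3] F [-0.1  0.6 -6.4] open 16.0 ff 30.0
```

Emit:
move_arm(
  motion=[
    {"xyz": [0,0,0],"rot": [0,0,-4.3],"hand": 8},
    {"xyz": [-10,18,0],"rot": [0,0,0],"hand": 8},
    {"xyz": [-21,37,0],"rot": [0,0,0],"hand": 8},
    {"xyz": [-21,37,0],"rot": [0,0,0],"hand": 8},
    {"xyz": [-21,37,0],"rot": [0,0,0],"hand": 8},
    {"xyz": [-21,37,0],"rot": [0,0,0],"hand": 8},
    {"xyz": [-21,37,0],"rot": [0,0,0],"hand": 8},
    {"xyz": [-21,37,0],"rot": [0,0,0],"hand": 8},
  ],
)

```text
t: 6.65
tcp_pos: [0.4492, 0.0664, 0.2371]
orientation: [[0.984, 0.179, -0.002], [0.179, -0.984, -0.0], [-0.002, -0.0, -1.0]]
wrist_force: [-0.3, -0.5, -6.0]
opening: 0.0159
finger_force: 30.0
```

Emit:
move_arm(
  motion=[
    {"xyz": [-21,35,5],"rot": [0,0,0],"hand": 8},
    {"xyz": [-12,24,6],"rot": [0,0,0],"hand": 8},
    {"xyz": [0,0,0],"rot": [0,0,0],"hand": 8},
    {"xyz": [0,0,0],"rot": [0,0,0],"hand": 8},
  ],
)

```text
t: 7.15
tcp_pos: [0.4286, 0.0041, 0.2271]
orientation: [[0.984, 0.178, -0.001], [0.178, -0.984, 0.0], [-0.001, -0.001, -1.0]]
wrist_force: [0.2, 0.3, -6.5]
opening: 0.0156
finger_force: 30.0
```

```bash
python3 -c "
from h import *
goto([.4296,.004,.2295],10.3)
im,d=imaging.get_image('side'); np.savez('pics/s2.npz',im=im,d=d); cv2.imwrite('pics/s2.png',cv2.resize(im[120:300,180:420,::-1],(800,600)))
im,d=imaging.get_image('top'); np.savez('pics/t2.npz',im=im,d=d)"
```

```text
t 7.15 tcp [0.4286 0.0041 0.2271] yaw 10.3
tool xyz mm (before turn) [ 1.   0.2 -2.4] (after turn) [ 1.   0.2 -2.4] rot [-0.  0. -0.] F [ 0.2  0.3 -6.5] open 15.6 ff 30.0
```

View pics/s2.png

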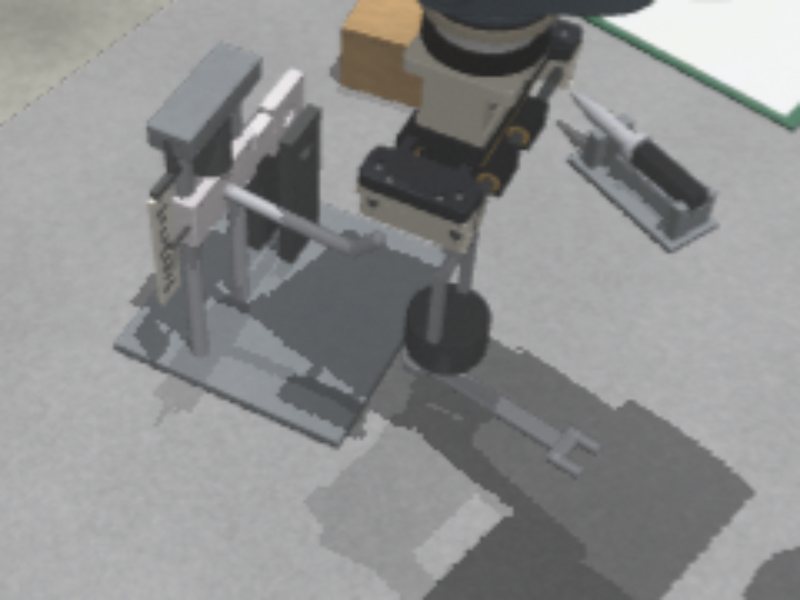

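The weight hangs upright in the gripper, its body at (448,330) in the crop. The hook tip at (375,243) points at the eye opening. Next I check the height of the body top.

```bash
python3 -c "
from h import *
for n,f in(('side','s2'),('top','t2')):
    z=np.load(f'pics/{f}.npz'); W=cloud(n,z['d']).reshape(-1,3); k=(np.hypot(W[:,0]-.4286,W[:,1]-.0041)<.03)
    w=W[k]; h,e=np.histogram(w[:,2],np.arange(.08,.30,.004)); print([(round(a,3),b) for a,b in zip(e,h) if b>3])
    b=W[(W[:,2]>.105)&(W[:,2]<.2)&(np.hypot(W[:,0]-.4286,W[:,1]-.0041)<.042)]; print(np.c_[b.min(0),b.max(0)])
    b=W[(W[:,2]>.136)&(W[:,2]<.15)&(np.hypot(W[:,0]-.4286,W[:,1]-.0041)<.045)]; print(len(b),cv2.minAreaRect((b[:,:2]*1e3).astype(np.float32)))
"
```

```text
[(np.float64(0.108), np.int64(5)), (np.float64(0.112), np.int64(11)), (np.float64(0.116), np.int64(7)), (np.float64(0.12), np.int64(9)), (np.float64(0.124), np.int64(7)), (np.float64(0.128), np.int64(12)), (np.float64(0.132), np.int64(10)), (np.float64(0.136), np.int64(11)), (np.float64(0.14), np.int64(117)), (np.float64(0.144), np.int64(158)), (np.float64(0.148), np.int64(11)), (np.float64(0.152), np.int64(10)), (np.float64(0.156), np.int64(8)), (np.float64(0.16), np.int64(7)), (np.float64(0.164), np.int64(6)), (np.float64(0.168), np.int64(7)), (np.float64(0.172), np.int64(6)), (np.float64(0.176), np.int64(6)), (np.float64(0.18), np.int64(13)), (np.float64(0.184), np.int64(6)), (np.float64(0.188), np.int64(7)), (np.float64(0.192), np.int64(6)), (np.float64(0.196), np.int64(6)), (np.float64(0.204), np.int64(5)), (np.float64(0.208), np.int64(12)), (np.float64(0.212), np.int64(34)), (np.float64(0.216), np.int64(7)), (np.float64(0.22), np.int64(4)), (np.float64(0.236), np.int64(5)), (np.float64(0.244), np.int64(4))]
[[ 0.39393826  0.45447497]
 [-0.02856367  0.03474064]
 [ 0.10756349  0.19914088]]
353 ((424.6620178222656, 3.3422508239746094), (59.821556091308594, 60.2884521484375), 17.01175308227539)
[]Traceback (most recent call last):
  File "<string>", line 6, in <module>
    b=W[(W[:,2]>.105)&(W[:,2]<.2)&(np.hypot(W[:,0]-.4286,W[:,1]-.0041)<.042)]; print(np.c_[b.min(0),b.max(0)])
                                                                                           ~~~~~^^^
    return umr_minimum(a, axis, None, out, keepdims, initial, where)
ValueError: zero-size array to reduction operation minimum which has no identity
```

Emit:
move_arm(
  motion=[
    {"xyz": [0,0,-3],"rot": [0,0,0],"hand": 8},
    {"xyz": [10,0,0],"rot": [0,0,0],"hand": 8},
    {"xyz": [14,0,0],"rot": [0,0,0],"hand": 8},
    {"xyz": [14,0,0],"rot": [0,0,0],"hand": 8},
    {"xyz": [14,0,0],"rot": [0,0,0],"hand": 8},
    {"xyz": [14,0,0],"rot": [0,0,0],"hand": 8},
    {"xyz": [14,0,0],"rot": [0,0,0],"hand": 8},
    {"xyz": [7,0,0],"rot": [0,0,0],"hand": 8},
  ],
)

```text
t: 8.25
tcp_pos: [0.5152, 0.0193, 0.2305]
orientation: [[0.984, 0.179, -0.0], [0.179, -0.984, -0.0], [-0.0, -0.0, -1.0]]
wrist_force: [0.1, 0.8, -6.4]
opening: 0.016
finger_force: 30.0
```

Emit:
move_arm(
  motion=[
    {"xyz": [0,0,6],"rot": [0,0,0],"hand": 8},
    {"xyz": [0,0,6],"rot": [0,0,0],"hand": 8},
    {"xyz": [0,0,6],"rot": [0,0,0],"hand": 8},
    {"xyz": [0,0,6],"rot": [0,0,0],"hand": 8},
    {"xyz": [0,0,5],"rot": [0,0,0],"hand": 8},
    {"xyz": [0,0,4],"rot": [0,0,0],"hand": 8},
    {"xyz": [0,0,4],"rot": [0,0,0],"hand": 8},
    {"xyz": [0,0,0],"rot": [0,0,0],"hand": 8},
  ],
)

```text
t: 9.25
tcp_pos: [0.5143, 0.0192, 0.1935]
orientation: [[0.984, 0.179, -0.0], [0.179, -0.984, 0.0], [-0.0, -0.0, -1.0]]
wrist_force: [-0.2, -0.2, -3.9]
opening: 0.0155
finger_force: 30.0
```

Emit:
move_arm(
  motion=[
    {"xyz": [0,0,4],"rot": [0,0,0],"hand": 8},
    {"xyz": [0,0,4],"rot": [0,0,0],"hand": 8},
    {"xyz": [0,0,4],"rot": [0,0,0],"hand": 8},
    {"xyz": [0,0,3],"rot": [0,0,0],"hand": 8},
    {"xyz": [0,0,2],"rot": [0,0,0],"hand": 8},
    {"xyz": [0,0,0],"rot": [0,0,0],"hand": 8},
    {"xyz": [0,0,0],"rot": [0,0,0],"hand": 8},
  ],
)

```text
t: 10.12
tcp_pos: [0.5146, 0.0192, 0.1769]
orientation: [[0.984, 0.179, 0.001], [0.179, -0.984, -0.0], [0.001, 0.0, -1.0]]
wrist_force: [0.0, -0.3, -1.1]
opening: 0.0158
finger_force: 30.0
```

Emit:
move_arm(
  motion=[
    {"xyz": [0,0,2],"rot": [0,0,0],"hand": 8},
    {"xyz": [0,0,2],"rot": [0,0,0],"hand": 8},
    {"xyz": [0,0,0],"rot": [0,0,0],"hand": 8},
    {"xyz": [0,0,0],"rot": [0,0,0],"hand": 40},
    {"xyz": [0,0,0],"rot": [0,0,0],"hand": 60},
    {"xyz": [0,0,0],"rot": [0,0,0],"hand": 60},
    {"xyz": [0,0,0],"rot": [0,0,0],"hand": 60},
  ],
)

```text
t: 11.0
tcp_pos: [0.5143, 0.0192, 0.1726]
orientation: [[0.984, 0.179, -0.0], [0.179, -0.984, 0.0], [-0.0, -0.0, -1.0]]
wrist_force: [0.7, 0.1, 0.0]
opening: 0.0514
finger_force: 0.0
```

Emit:
move_arm(
  motion=[
    {"xyz": [0,0,-10],"rot": [0,0,0],"hand": 60},
    {"xyz": [0,0,-20],"rot": [0,0,0],"hand": 60},
    {"xyz": [0,0,-30],"rot": [0,0,0],"hand": 60},
    {"xyz": [0,0,-40],"rot": [0,0,0],"hand": 60},
    {"xyz": [-30,20,-40],"rot": [0,0,0],"hand": 60},
    {"xyz": [-30,30,0],"rot": [0,0,0],"hand": 60},
    {"xyz": [-30,35,0],"rot": [0,0,0],"hand": 60},
    {"xyz": [-20,35,0],"rot": [0,0,0],"hand": 60},
  ],
)

```text
t: 12.0
tcp_pos: [0.4266, -0.1196, 0.3136]
orientation: [[0.984, 0.179, 0.001], [0.179, -0.984, -0.001], [0.001, 0.001, -1.0]]
wrist_force: [0.6, -0.1, 0.1]
opening: 0.0599
finger_force: 0.0
```

```bash
python3 -c "
from h import *
goto([.408,-.320,.16],-17.9)
im,d=imaging.get_image('side'); np.savez('pics/s3.npz',im=im,d=d); cv2.imwrite('pics/s3.png',cv2.resize(im[120:300,180:420,::-1],(800,600)))
im,d=imaging.get_image('top'); np.savez('pics/t3.npz',im=im,d=d)"
```

```text
t 12.0 tcp [ 0.4266 -0.1196  0.3136] yaw 10.3
tool xyz mm (before turn) [-54.3 193.8 153.7] (after turn) [ 43.9 196.4 153.6] rot [ 0.  -0.1 28.2] F [ 0.6 -0.1  0.1] open 59.9 ff 0.0
```

View pics/s3.png

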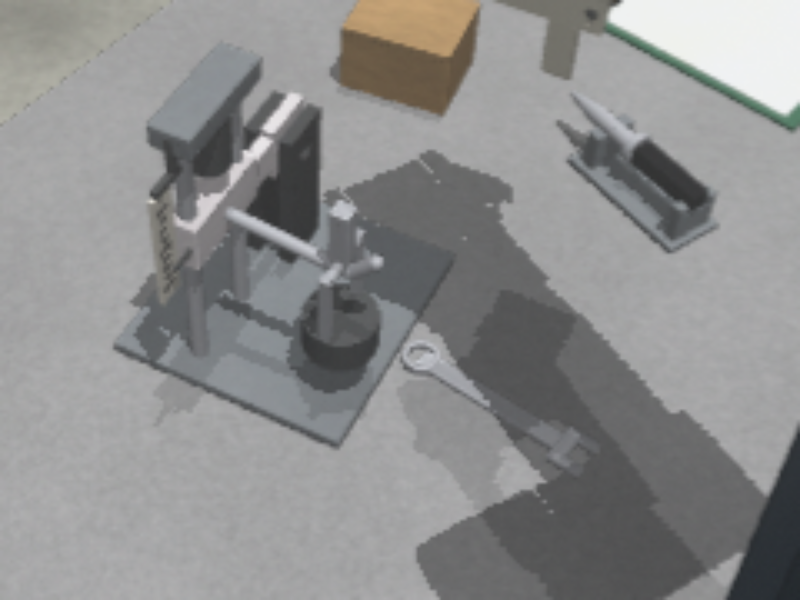

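The larger weight hangs upright on the dipped hook at (345,260) in the crop. The pin is still in its rest, so I go there next.

Emit:
move_arm(
  motion=[
    {"xyz": [0,0,0],"rot": [0,0,9.4],"hand": 60},
    {"xyz": [0,0,10],"rot": [0,0,9.4],"hand": 60},
    {"xyz": [0,0,10],"rot": [0,0,9.4],"hand": 60},
    {"xyz": [8,36,26],"rot": [0,0,0],"hand": 60},
    {"xyz": [9,40,27],"rot": [0,0,0],"hand": 60},
    {"xyz": [9,40,27],"rot": [0,0,0],"hand": 60},
    {"xyz": [9,40,27],"rot": [0,0,0],"hand": 60},
    {"xyz": [8,40,26],"rot": [0,0,0],"hand": 60},
  ],
)

```text
t: 13.1
tcp_pos: [0.4085, -0.3192, 0.1593]
orientation: [[0.952, -0.307, 0.001], [-0.307, -0.952, -0.0], [0.001, 0.0, -1.0]]
wrist_force: [0.6, -0.5, 1.0]
opening: 0.0599
finger_force: 0.0
```

```bash
python3 -c "
from h import *
for n,f,box in(('top','t3',(385,440,200,295)),('side','s3',(340,400,140,200))):
    z=np.load(f'pics/{f}.npz'); im=z['im'];W=cloud(n,z['d']); 
    v,u=np.mgrid[0:420,0:560]; b=(u>=box[0])&(u<box[1])&(v>=box[2])&(v<box[3]); Z=W[...,2]
    p=W[b&(Z>.048)&(Z<.064)]; l=cv2.fitLine(p[:,:2].astype(np.float32),cv2.DIST_HUBER,0,.01,.01).ravel(); s=(p[:,:2]-l[2:])@l[:2]; print(len(p),'axis',np.degrees(np.arctan2(l[1],l[0])),l[2:]+l[:2]*s.min(),l[2:]+l[:2]*s.max())
    # weight + tongue now
    th=.18;x=np.array([np.cos(th),np.sin(th)]);y=np.array([-x[1],x[0]]);o=np.array([.5125,.019])
    P=W.reshape(-1,3);S=np.c_[(P[:,:2]-o)@x,(P[:,:2]-o)@y,P[:,2]]
    t=S[(abs(S[:,0])<.025)&(abs(S[:,1])<.02)&(S[:,2]>.195)]; print('tab',len(t),t.min(0),t.max(0))
    t=S[(S[:,0]>.06)&(S[:,0]<.16)&(S[:,1]<-.07)&(S[:,1]>-.16)&(S[:,2]>.02)]; 
    for a,c in((.145,.16),(.16,.2),(.2,.3)):
        q=t[(t[:,2]>a)&(t[:,2]<c)]; print(a,len(q),np.percentile(q,[1,99],axis=0).round(4).tolist() if len(q) else '')
    q=t[(t[:,0]<.096)]; print('front',len(q),np.percentile(q,[1,99],axis=0).round(4).tolist())
goto([.408,-.320,.027],-17.9)
"
```

```text
Traceback (most recent call last):
cv2.error: OpenCV(4.12.0) /io/opencv/modules/imgproc/src/linefit.cpp:50: error: (-215:Assertion failed) count > 0 in function 'fitLine2D_wods'
```

Emit:
move_arm(
  motion=[
    {"xyz": [0,0,40],"rot": [0,0,0],"hand": 60},
    {"xyz": [0,0,40],"rot": [0,0,0],"hand": 50},
    {"xyz": [0,0,30],"rot": [0,0,0],"hand": 50},
    {"xyz": [0,0,22],"rot": [0,0,0],"hand": 50},
    {"xyz": [0,0,0],"rot": [0,0,0],"hand": 10},
    {"xyz": [0,0,0],"rot": [0,0,0],"hand": 10},
    {"xyz": [0,0,0],"rot": [0,0,0],"hand": 10},
    {"xyz": [0,0,0],"rot": [0,0,0],"hand": 10},
  ],
)

```text
t: 14.1
tcp_pos: [0.4087, -0.3192, 0.0287]
orientation: [[0.952, -0.307, 0.002], [-0.307, -0.952, -0.002], [0.002, 0.002, -1.0]]
wrist_force: [-0.5, -3.4, 3.7]
opening: 0.0198
finger_force: 30.0
```

Emit:
move_arm(
  motion=[
    {"xyz": [0,0,0],"rot": [0,0,0],"hand": 10},
    {"xyz": [0,0,0],"rot": [0,0,0],"hand": 10},
    {"xyz": [0,0,-8],"rot": [0,0,0],"hand": 10},
    {"xyz": [0,0,-16],"rot": [0,0,0],"hand": 10},
    {"xyz": [0,0,-30],"rot": [0,0,0],"hand": 10},
    {"xyz": [0,0,-30],"rot": [0,0,0],"hand": 10},
    {"xyz": [0,0,-20],"rot": [0,0,0],"hand": 10},
    {"xyz": [0,0,0],"rot": [0,0,0],"hand": 10},
  ],
)

```text
t: 15.1
tcp_pos: [0.4087, -0.3185, 0.1332]
orientation: [[0.952, -0.308, 0.002], [-0.308, -0.952, -0.002], [0.003, 0.001, -1.0]]
wrist_force: [0.0, -0.3, -2.2]
opening: 0.0199
finger_force: 30.0
```

Emit:
move_arm(
  motion=[
    {"xyz": [0,0,-5],"rot": [0,0,-9.4],"hand": 10},
    {"xyz": [0,0,-5],"rot": [0,0,-9.4],"hand": 10},
    {"xyz": [0,0,-5],"rot": [0,0,-9.4],"hand": 10},
    {"xyz": [0,0,0],"rot": [7.5,0,0],"hand": 10},
    {"xyz": [0,0,0],"rot": [7.5,0,0],"hand": 10},
    {"xyz": [0,0,0],"rot": [0,0,0],"hand": 10},
  ],
)

```text
t: 15.85
tcp_pos: [0.4078, -0.3189, 0.1451]
orientation: [[0.984, 0.171, -0.047], [0.177, -0.95, 0.256], [-0.001, -0.26, -0.966]]
wrist_force: [-0.1, 1.3, -1.7]
opening: 0.0198
finger_force: 30.0
```

```bash
cat >> h.py <<'E'
def pin(px,dy=0,dz=0,off=(.0396,0,-.017),o=(.5125,.019),th=.18):
    """tool move so the pin origin is at (px,dy,dz) m in the lock_hole frame"""
    s=sensors.get_obs(); R=s['orientation']; c,n=np.cos(th),np.sin(th); S=np.array([[c,-n,0],[n,c,0],[0,0,1]])
    L=np.array([*o,0])+S@np.array([.09,-.11,.13]); P=s['tcp_pos']+R@np.array(off)
    print('t',round(s['t'],2),'tcp',s['tcp_pos'].round(4),'pin in lock frame mm',(S.T@(P-L)*1e3).round(1),'axis',(S.T@R[:,0]).round(3))
    print('move tool mm',(R.T@(L+S@np.array([px,dy,dz])-P)*1e3).round(1),'F stand',(S.T@s['wrist_force']).round(1),'ff',round(s['finger_force'],1),'open',round(s['opening']*1e3,1))
E
python3 -c "
from h import *
pin(-.105)"
```

```text
t 15.85 tcp [ 0.4078 -0.3189  0.1451] pin in lock frame mm [-213.9 -208.2   31.5] axis [ 1.    -0.002 -0.001]
move tool mm [ 108.5 -193.1   84.5] F stand [ 0.1  1.3 -1.7] ff 30.0 open 19.8
```

Emit:
move_arm(
  motion=[
    {"xyz": [6,-13,5],"rot": [0,0,0],"hand": 10},
    {"xyz": [14,-30,13],"rot": [0,0,0],"hand": 10},
    {"xyz": [16,-32,14],"rot": [0,0,0],"hand": 10},
    {"xyz": [16,-32,14],"rot": [0,0,0],"hand": 10},
    {"xyz": [16,-32,14],"rot": [0,0,0],"hand": 10},
    {"xyz": [16,-30,13],"rot": [0,0,0],"hand": 10},
    {"xyz": [14,-24,11],"rot": [0,0,0],"hand": 10},
    {"xyz": [0,0,0],"rot": [0,0,0],"hand": 10},
  ],
)

```text
t: 16.85
tcp_pos: [0.4668, -0.0932, 0.1153]
orientation: [[0.983, 0.176, -0.047], [0.182, -0.95, 0.254], [-0.0, -0.258, -0.966]]
wrist_force: [-0.2, -0.7, -1.8]
opening: 0.0197
finger_force: 30.0
```

```bash
python3 -c "
from h import *
pin(-.105)
im,d=imaging.get_image('side'); np.savez('pics/s4.npz',im=im,d=d)
im2,d=imaging.get_image('top'); np.savez('pics/t4.npz',im=im2,d=d)
a=cv2.resize(im[120:245,200:365,::-1],(800,600)); cv2.imwrite('pics/s4.png',a)
th=.18;x=np.array([np.cos(th),np.sin(th)]);y=np.array([-x[1],x[0]]);o=np.array([.5125,.019])
W=cloud('side',np.load('pics/s4.npz')['d']).reshape(-1,3); S=np.c_[(W[:,:2]-o)@x,(W[:,:2]-o)@y,W[:,2]]
q=S[(S[:,0]>-.05)&(S[:,0]<.085)&(S[:,1]<-.09)&(S[:,1]>-.13)&(S[:,2]>.1)&(S[:,2]<.16)]
for a in range(-15,85,10):
    k=q[(q[:,0]>a/1e3)&(q[:,0]<(a+10)/1e3)]
    if len(k): print(a,len(k),np.percentile(k[:,1:],[2,50,98],axis=0).round(4).tolist())
"
```

```text
t 16.85 tcp [ 0.4668 -0.0932  0.1153] pin in lock frame mm [-115.5    3.6    1.7] axis [ 1.     0.003 -0.   ]
move tool mm [10.4  3.9  0.7] F stand [-0.3 -0.7 -1.8] ff 30.0 open 19.7
-15 24 [[-0.1124, 0.1295], [-0.1023, 0.1385], [-0.0978, 0.1428]]
-5 24 [[-0.1144, 0.1306], [-0.1026, 0.137], [-0.0973, 0.1422]]
5 26 [[-0.111, 0.1272], [-0.1024, 0.1381], [-0.0973, 0.1424]]
15 25 [[-0.113, 0.1307], [-0.1027, 0.1384], [-0.0973, 0.1427]]
25 17 [[-0.1096, 0.1288], [-0.1023, 0.1354], [-0.0985, 0.1405]]
35 16 [[-0.1103, 0.1296], [-0.1039, 0.1351], [-0.1004, 0.1389]]
45 11 [[-0.1092, 0.1304], [-0.104, 0.1368], [-0.1027, 0.1392]]
55 3 [[-0.1061, 0.1338], [-0.1052, 0.134], [-0.1027, 0.1362]]
```

View pics/s4.png

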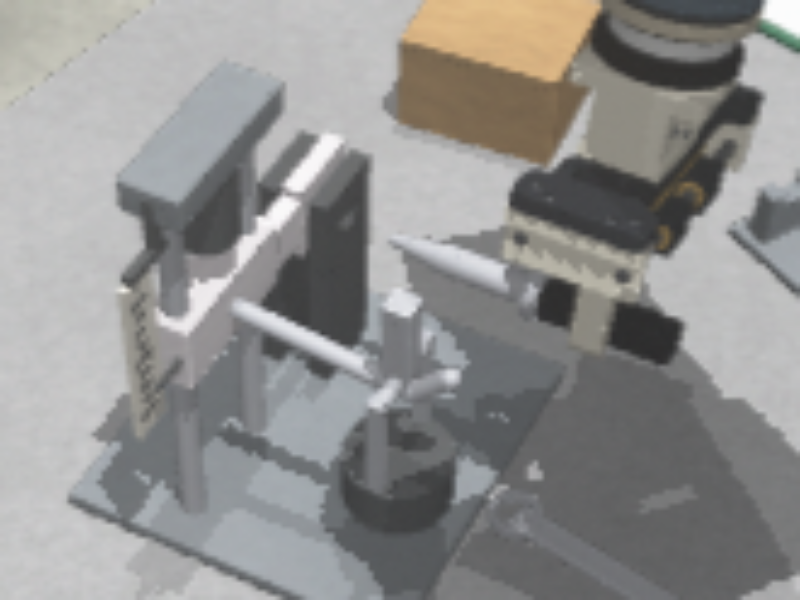

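The pin is level and points at the fork. Its tip is at (393,240) in the crop, and a faint hole shows at about (350,218). I compare that with the projected lock hole.

```bash
python3 -c "
from h import *
th=.18;c,n=np.cos(th),np.sin(th);S=np.array([[c,-n,0],[n,c,0],[0,0,1]]);o=np.array([.5125,.019,0])
f=lambda p:proj('side',[o+S@np.array(p)])[0]
pts={'hole':(.09,-.11,.13),'topL':(.09,-.085,.155),'topR':(.09,-.135,.155),'tip':(.06,-.1064,.1317),'botL':(.09,-.085,.012),'hooktip':(-.03,0,.168)}
for k,p in pts.items():
    q=f(p); print(k,q.round(1),'crop',((q-[200,120])*[800/165,4.8]).round())
im=np.load('pics/s4.npz')['im'].max(-1); print(im[155:180,260:284])"
```

```text
hole [270.4 165.2] crop [341. 217.]
topL [266.  164.3] crop [320. 212.]
topR [274.8 152.9] crop [363. 158.]
tip [279.6 169.3] crop [386. 237.]
botL [266.2 199.8] crop [321. 383.]
hooktip [292.7 198.8] crop [450. 378.]
[[173 247 249 249 248 245 177 143 138 114 112 111 110 107  81  86 144 198
  198 199 198 199 200 200]
 [228 249 249 248 244 182 145 139 118 112 113 111 106  77  72  96 168 198
  198 198 197 197 195 195]
 [248 249 249 246 208 146 141 125 113 112 112 108  88  71  71  97 171 199
  197 195 194 193 193 192]
 [249 249 246 209 149 142 126 113 111 110 109  96  72  71  72  96 170 198
  200 198 195 195 195 199]
 [240 248 230 149 143 133 112 113 111 111 105  68  73  72  71  96 168 198
  199 197 196 194 195 196]
 [158 158 139 145 140 119 112 111 110 106  80  71  71  71  72  97 172 197
  196 194 195 197 196 199]
 [214 170 146 140 120 112 113 110 108  90  72  71  70  68  69  97 170 195
  195 194 192 192 192 197]
 [247 228 143 121 105 112 113 109  89  72  73  71  69  72  71  96 170 196
  195 197 198 195 195 197]
 [245 164 143 119  72  77  85  89  72  71  70  71  75  79  72  96 169 196

[... 943 characters left out ...]
89  99  68  74  73  71  71  71  70  70  71  70  69  71 107 193 195
  195 197 196 193 181 124]
 [ 65  65  67  67  72  72  73  71  70  71  71  70  70  70  69 106 191 192
  194 193 192 191 184 126]
 [ 64  65  66  68  72  73  72  71  70  69  69  70  71  70  70 106 191 189
  191 190 190 195 198 183]
 [ 65  66  66  68  73  70  71  71  66  71  71  70  70  70  70 108 194 193
  192 192 193 194 198 187]
 [ 65  65  66  69  72  73  69  71  71  70  70  71  70  70  68 107 195 196
  193 194 194 195 197 187]
 [ 65  64  65  67  74  73  72  72  71  70  70  70  70  70  70 108 194 192
  193 194 194 198 200 187]
 [ 65  65  66  67  74  73  73  73  71  71  70  70  72  68  68 106 192 195
  193 192 191 192 193 194]]
```

Emit:
move_arm(
  motion=[
    {"xyz": [0,3.9,0.7],"rot": [0,0,0],"hand": 10},
    {"xyz": [5,0,0],"rot": [0,0,0],"hand": 10},
    {"xyz": [8,0,0],"rot": [0,0,0],"hand": 10},
    {"xyz": [8,0,0],"rot": [0,0,0],"hand": 10},
    {"xyz": [8,0,0],"rot": [0,0,0],"hand": 10},
    {"xyz": [8,0,0],"rot": [0,0,0],"hand": 10},
    {"xyz": [8,0,0],"rot": [0,0,0],"hand": 10},
    {"xyz": [0,0,0],"rot": [0,0,0],"hand": 10},
  ],
)

```text
t: 17.95
tcp_pos: [0.5128, -0.0913, 0.1137]
orientation: [[0.984, 0.173, -0.046], [0.179, -0.95, 0.255], [0.0, -0.259, -0.966]]
wrist_force: [-0.8, 0.6, -0.9]
opening: 0.02
finger_force: 30.0
```

```bash
python3 -c "
from h import *
pin(-.05)"
```

```text
t 17.95 tcp [ 0.5128 -0.0913  0.1137] pin in lock frame mm [-69.8  -3.    0.1] axis [ 1. -0.  0.]
move tool mm [19.8 -2.8  0.9] F stand [-0.7  0.7 -0.9] ff 30.0 open 20.0
```

Emit:
move_arm(
  motion=[
    {"xyz": [2,-2.8,0.9],"rot": [0,0,0],"hand": 10},
    {"xyz": [5,0,0],"rot": [0,0,0],"hand": 10},
    {"xyz": [5,0,0],"rot": [0,0,0],"hand": 10},
    {"xyz": [3,0,0],"rot": [0,0,0],"hand": 10},
    {"xyz": [0,0,0],"rot": [0,0,0],"hand": 10},
    {"xyz": [0,0,0],"rot": [0,0,0],"hand": 10},
  ],
)

```text
t: 18.7
tcp_pos: [0.5266, -0.0859, 0.1136]
orientation: [[0.984, 0.173, -0.046], [0.179, -0.95, 0.255], [0.0, -0.259, -0.966]]
wrist_force: [0.5, 0.2, -0.7]
opening: 0.0196
finger_force: 30.0
```

```bash
python3 -c "
from h import *
pin(-.045)"
```

```text
t 18.7 tcp [ 0.5266 -0.0859  0.1136] pin in lock frame mm [-55.3  -0.1   0.1] axis [ 1. -0.  0.]
move tool mm [10.3 -0.1  0.1] F stand [ 0.5  0.1 -0.7] ff 30.0 open 19.6
```

Emit:
move_arm(
  motion=[
    {"xyz": [2,0,0],"rot": [0,0,0],"hand": 10},
    {"xyz": [3,0,0],"rot": [0,0,0],"hand": 10},
    {"xyz": [3,0,0],"rot": [0,0,0],"hand": 10},
    {"xyz": [2,0,0],"rot": [0,0,0],"hand": 10},
    {"xyz": [0,0,0],"rot": [0,0,0],"hand": 10},
  ],
)

```text
t: 19.32
tcp_pos: [0.5368, -0.0842, 0.1137]
orientation: [[0.984, 0.173, -0.046], [0.178, -0.95, 0.254], [0.001, -0.258, -0.966]]
wrist_force: [0.1, -2.3, 0.3]
opening: 0.0201
finger_force: 30.0
```

```bash
python3 -c "
from h import *
pin(-.03)"
```

```text
t 19.32 tcp [ 0.5368 -0.0842  0.1137] pin in lock frame mm [-45.   -0.3   0.1] axis [ 1.    -0.001  0.001]
move tool mm [15.  -0.2  0.2] F stand [-0.3 -2.3  0.3] ff 30.0 open 20.1
```

Emit:
move_arm(
  motion=[
    {"xyz": [0,0.7,0],"rot": [0,0,0],"hand": 10},
    {"xyz": [3,0,0],"rot": [0,0,0],"hand": 10},
    {"xyz": [3,0,0],"rot": [0,0,0],"hand": 10},
    {"xyz": [3,0,0],"rot": [0,0,0],"hand": 10},
    {"xyz": [0,0,0],"rot": [0,0,0],"hand": 10},
  ],
)

```text
t: 19.95
tcp_pos: [0.5458, -0.083, 0.1135]
orientation: [[0.984, 0.173, -0.046], [0.179, -0.95, 0.255], [0.001, -0.259, -0.966]]
wrist_force: [0.4, -1.6, -0.1]
opening: 0.0198
finger_force: 30.0
```

```bash
python3 -c "
from h import *
pin(-.02)"
```

```text
t 19.95 tcp [ 0.5458 -0.083   0.1135] pin in lock frame mm [-35.9  -0.8  -0.1] axis [ 1.    -0.     0.001]
move tool mm [15.9 -0.8  0.1] F stand [ 0.1 -1.6 -0.1] ff 30.0 open 19.8
```

Emit:
move_arm(
  motion=[
    {"xyz": [3,0.5,0],"rot": [0,0,0],"hand": 10},
    {"xyz": [4,0,0],"rot": [0,0,0],"hand": 10},
    {"xyz": [4,0,0],"rot": [0,0,0],"hand": 10},
    {"xyz": [4,0,0],"rot": [0,0,0],"hand": 10},
    {"xyz": [0,0,0],"rot": [0,0,0],"hand": 10},
  ],
)

```text
t: 20.58
tcp_pos: [0.5607, -0.0808, 0.1133]
orientation: [[0.984, 0.173, -0.046], [0.179, -0.95, 0.255], [0.001, -0.259, -0.966]]
wrist_force: [0.8, 0.3, -0.2]
opening: 0.0195
finger_force: 30.0
```

```bash
python3 -c "
from h import *
pin(-.0)"
```

```text
t 20.57 tcp [ 0.5607 -0.0808  0.1133] pin in lock frame mm [-20.8  -1.3  -0.2] axis [ 1.    -0.     0.001]
move tool mm [20.8 -1.3  0.1] F stand [ 0.8  0.1 -0.2] ff 30.0 open 19.5
```

Emit:
move_arm(
  motion=[
    {"xyz": [4,0,0],"rot": [0,0,0],"hand": 10},
    {"xyz": [4,0,0],"rot": [0,0,0],"hand": 10},
    {"xyz": [4,0,0],"rot": [0,0,0],"hand": 10},
    {"xyz": [3,0,0],"rot": [0,0,0],"hand": 10},
    {"xyz": [0,0,0],"rot": [0,0,0],"hand": 10},
  ],
)

```text
t: 21.2
tcp_pos: [0.5754, -0.0782, 0.1133]
orientation: [[0.984, 0.173, -0.046], [0.178, -0.95, 0.255], [0.001, -0.259, -0.966]]
wrist_force: [0.9, 0.3, -0.5]
opening: 0.0197
finger_force: 30.0
```

```bash
python3 -c "
from h import *
pin(-.0)"
```

```text
t 21.2 tcp [ 0.5754 -0.0782  0.1133] pin in lock frame mm [-5.9 -1.3 -0.2] axis [ 1.    -0.001  0.001]
move tool mm [ 5.9 -1.3  0.1] F stand [ 0.9  0.2 -0.5] ff 30.0 open 19.7
```

Emit:
move_arm(
  motion=[
    {"xyz": [2,0,0],"rot": [0,0,0],"hand": 10},
    {"xyz": [2,0,0],"rot": [0,0,0],"hand": 10},
    {"xyz": [1,0,0],"rot": [0,0,0],"hand": 10},
    {"xyz": [0,0,0],"rot": [0,0,0],"hand": 10},
  ],
)

```text
t: 21.7
tcp_pos: [0.58, -0.0773, 0.1133]
orientation: [[0.984, 0.172, -0.046], [0.178, -0.95, 0.255], [0.0, -0.259, -0.966]]
wrist_force: [0.2, -1.1, 1.0]
opening: 0.0197
finger_force: 30.0
```

Emit:
move_arm(
  motion=[
    {"xyz": [1,0,0],"rot": [0,0,0],"hand": 10},
    {"xyz": [1,0,0],"rot": [0,0,0],"hand": 10},
    {"xyz": [0,0,0],"rot": [0,0,0],"hand": 10},
  ],
)

```text
t: 22.08
tcp_pos: [0.5805, -0.0772, 0.1133]
orientation: [[0.984, 0.172, -0.05], [0.179, -0.95, 0.255], [-0.003, -0.259, -0.966]]
wrist_force: [-10.5, -3.7, 4.6]
opening: 0.02
finger_force: 30.0
```

Emit:
move_arm(
  motion=[
    {"xyz": [1,0,0],"rot": [0,0,0],"hand": 10},
    {"xyz": [0,0,0],"rot": [0,0,0],"hand": 10},
  ],
)

```text
t: 22.32
tcp_pos: [0.5805, -0.0772, 0.1132]
orientation: [[0.984, 0.172, -0.052], [0.18, -0.95, 0.255], [-0.005, -0.26, -0.966]]
wrist_force: [-15.9, -5.8, 7.4]
opening: 0.0196
finger_force: 30.0
```

Contact shows at −16 N, so the collar is home. I relieve the load and release.

Emit:
move_arm(
  motion=[
    {"xyz": [-2.2,0,0],"rot": [0,0,0],"hand": 10},
    {"xyz": [0,0,0],"rot": [0,0,0],"hand": 10},
    {"xyz": [0,0,0],"rot": [0,0,0],"hand": 50},
    {"xyz": [0,0,0],"rot": [0,0,0],"hand": 50},
    {"xyz": [0,0,0],"rot": [0,0,0],"hand": 50},
    {"xyz": [0,0,0],"rot": [0,0,0],"hand": 50},
  ],
)

```text
t: 23.08
tcp_pos: [0.5808, -0.0772, 0.1133]
orientation: [[0.984, 0.173, -0.046], [0.179, -0.95, 0.255], [0.0, -0.259, -0.966]]
wrist_force: [0.0, 0.5, -0.5]
opening: 0.0489
finger_force: 0.0
```

Emit:
move_arm(
  motion=[
    {"xyz": [0,0,-10],"rot": [0,0,0],"hand": 50},
    {"xyz": [0,0,-20],"rot": [0,0,0],"hand": 50},
    {"xyz": [0,0,-30],"rot": [0,0,0],"hand": 50},
    {"xyz": [0,0,-35],"rot": [0,0,0],"hand": 50},
    {"xyz": [0,0,-35],"rot": [0,0,0],"hand": 50},
    {"xyz": [-20,30,-30],"rot": [0,0,0],"hand": 50},
    {"xyz": [-30,40,0],"rot": [0,0,0],"hand": 50},
    {"xyz": [-30,40,0],"rot": [0,0,0],"hand": 50},
  ],
)

```text
t: 24.08
tcp_pos: [0.5277, -0.2382, 0.2402]
orientation: [[0.984, 0.173, -0.045], [0.179, -0.951, 0.254], [0.001, -0.258, -0.966]]
wrist_force: [0.4, -0.0, 0.0]
opening: 0.0502
finger_force: 0.0
```

Emit:
move_arm(
  motion=[
    {"xyz": [-40,40,-10],"rot": [0,0,0],"hand": 50},
    {"xyz": [-40,40,-10],"rot": [0,0,0],"hand": 50},
    {"xyz": [-40,30,-10],"rot": [0,0,0],"hand": 50},
    {"xyz": [0,0,0],"rot": [0,0,0],"hand": 50},
  ],
)

```text
t: 24.58
tcp_pos: [0.4289, -0.3728, 0.2406]
orientation: [[0.985, 0.169, -0.045], [0.175, -0.951, 0.254], [0.0, -0.258, -0.966]]
wrist_force: [0.3, 0.5, -0.2]
opening: 0.0502
finger_force: 0.0
```

```bash
python3 -c "
from h import *
print(sensors.get_obs()['tcp_pos'])
im,d=imaging.get_image('side'); np.savez('pics/s5.npz',im=im,d=d); cv2.imwrite('pics/s5.png',cv2.resize(im[120:245,200:365,::-1],(800,600)))
im,d=imaging.get_image('top'); np.savez('pics/t5.npz',im=im,d=d)
th=.18;x=np.array([np.cos(th),np.sin(th)]);y=np.array([-x[1],x[0]]);o=np.array([.5125,.019])
for n,f in(('side','s5'),('top','t5')):
    W=cloud(n,np.load(f'pics/{f}.npz')['d']).reshape(-1,3); S=np.c_[(W[:,:2]-o)@x,(W[:,:2]-o)@y,W[:,2]]
    q=S[(S[:,0]>-.05)&(S[:,0]<.089)&(S[:,1]<-.08)&(S[:,1]>-.14)&(S[:,2]>.1)&(S[:,2]<.16)]; print(n,len(q),np.percentile(q,[1,50,99],axis=0).round(4).tolist() if len(q) else '')
    t=S[(abs(S[:,0])<.025)&(abs(S[:,1])<.015)&(S[:,2]>.195)]; print('tab',len(t),t.min(0).round(3),t.max(0).round(3),np.median(t[:,2]))
"
```

```text
[ 0.4288914  -0.37276328  0.24058593]
side 382 [[0.0025, -0.1283, 0.1016], [0.0539, -0.105, 0.1355], [0.0889, -0.0877, 0.1568]]
tab 56 [-0.01  -0.008  0.195] [0.006 0.009 0.208] 0.20454895874261714
top 484 [[0.0062, -0.1222, 0.121], [0.0481, -0.1089, 0.1356], [0.0882, -0.0974, 0.1451]]
tab 75 [-0.006 -0.006  0.195] [0.01  0.009 0.207] 0.20424696161120146
```

View pics/s5.png

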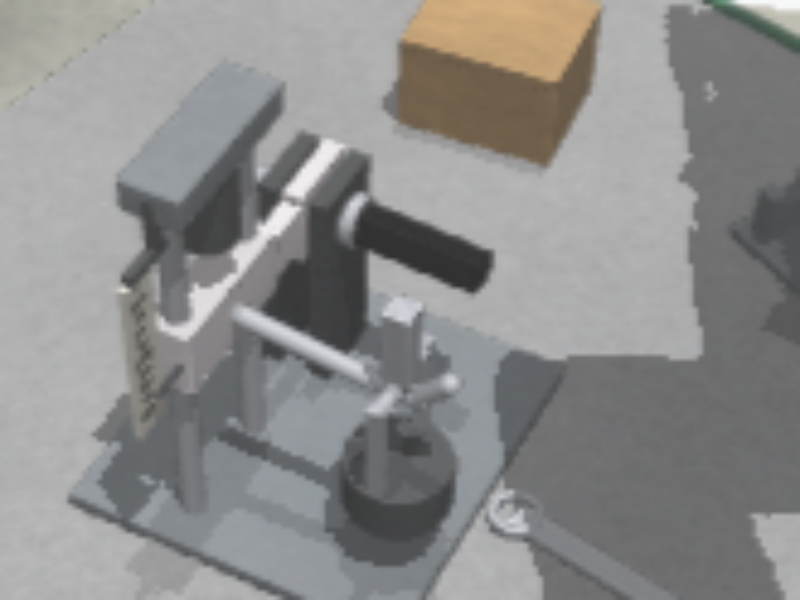

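The collar at (352,218) in the crop sits flush against the fork. The weight hangs upright with its tab top at 0.205 m, which puts the carriage about 30 mm down.

```bash
python3 -c "
from h import *
print(manip.job_done())"
```

```text
the job is handed in; nothing more can be done
None
```

The larger weight hangs upright on the hook and the lock pin is through with its collar against the fork, both released; I handed the job in at about 25 s, and no verdict was returned.

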